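# Put the slim bench tools on their rests

## Robot

A 6-joint arm with a two-finger parallel gripper is mounted at the origin on a cart in front of the work surface, level with it; the furniture and walls round the work are solid. World frame = base frame: x ahead of the robot, y to its left, z up, the work surface at z = 0. Lengths are in m, angles in degrees, forces in N, time in s.
With the tool pointing down it reaches from about 0.3 to 0.75 m from the base axis. Payload 8.5 kg.
Tool frame: the origin (TCP) lies at the very end of the fingers, on their centre line; the grasp point (between the pads) lies 19 mm behind it; z points along the fingers, y is the line along which they close (so a half turn about z gives the same grasp; the last joint's range is limited). The gripper opens to 85 mm and grips with 20 to 120 N. Pads are 22 mm wide; open, the fingers measure 114 mm over their backs; the gripper's body (76 mm by 85 mm) begins 54 mm behind the grasp point. The pads swing forward as they close: fully open they stand 13 mm farther back than shut.
Start: joints at [56.247, 21.807, 74.336, -0, 83.858, -12.336], TCP at [0.201, 0.512, 0.231] pointing down, gripper open.
Joint ranges: [-178.18, 178.18], [-50.72, 133.34], [12.68, 142.11], [-81.47, 261.47], [9.98, 163.14], [-165.26, 165.26]. Speed limits (degrees/s): [136.94, 136.94, 180, 180, 180, 180].

## Interface

Orientations are given as a 3x3 rotation matrix whose columns are the frame's x, y, z axes.
In Python, from rig import observe, cams, ticket gives the robot as it stands.
- The arm moves only by the tool move_arm, never from a script. Its arguments are lists of equal length, an entry for each row: "jaw": the finger opening in cm, from 0 to 8.54; "dp": the shift along the tool's x, y, z in cm, a list of three; "turn": the turn, a rotation vector about the tool's x, y, z in rad, a list of three. In form: {"jaw": [jaw, ...], "dp": [[tx, ty, tz], ...], "turn": [[wx, wy, wz], ...]}. A call has 1 to 12 rows; each row shifts and turns the commanded pose from where the row before left it, along the tool's axes as they then stand; what a row does not reach is not made up. A row lasts 1/12 s, in which the tool goes at most 41.7 mm and 7.16 degrees, less where a joint would pass 70% of its speed; a pose out of reach is approached as far as the arm can. A call is refused whole if a number of a shift passes 4.17 or a number of a turn 0.125, either way. A call with a gripper value outside its range is refused whole. The fingers move at their own pace and stop on an object; "force" is the grip in N (left out, the last holds). Time passes only in rows, so rows that do not move let the fingers close. It gives the time, the measured TCP pose, the force, the opening and the grip force at its end, in the units of the state.
- observe(): the state, without advancing time (a new reading comes with each control period).
- cams.get_image(name): name is "side" or "top" or "wrist"; returns (picture, depth): 400x640x3 uint8, red, green, blue; 400x640 float32, m along the optical axis (not along the pixel's ray), 0 where there is no reading.
- cams.calibration(name): a dict with "vertical_fov" (degrees; the focal length in pixels is half the picture's height over the tangent of half this angle, whatever the lens; pixels are square), "cx", "cy" (the principal point, pixels), "view" (4x4, takes a point from world to camera coordinates); the wrist camera has in their place "tool_from_camera" (4x4, takes a point from camera to tool coordinates, whose origin is the TCP and whose axes are the flange's). Camera axes: x right, y up, looking along -z (the intrinsics and any distortion apply to the point x, -y, -z); pixel columns grow to the right and rows downward; lengths in m; the calibration is good to about 2 mm. A picture is of the moment at which its call begins: read the wrist's pose just before it. calibration takes no time and is no camera call.
- ticket.close_job(): hands the job in; it is judged then, once.
Trained networks look in the newest picture that a camera, given by its name, has taken for a name from the list of things; names that differ only in an ending like _2 or _b are one class to them, and where a whole thing is asked for, a point or a joint stands for the part that bears it (a point fixed in the world has none). Each returns a list of dicts, best first, with "p" (0 to 1); they miss things now and then, are a little off and sometimes report something else, mostly with a low value. They report only what shows in the picture. A call takes as long as a camera call.
- cams.spot_in(camera, query): "box" ([centre column, centre row, width, height] as shares, 0 to 1, of the picture: columns of its width, rows of its height, round what is visible of it).
- cams.outline_of(camera, query): "mask" (400x640 bool, what is visible of it) and "box" ([centre column, centre row, width, height] as shares, 0 to 1, of the picture: columns of its width, rows of its height, round what is visible of it).
- cams.mark_of(camera, query): "location" ([column, row] as shares, 0 to 1, of the picture: columns of its width, rows of its height: a listed point, or the origin of a listed thing).
The state is a dict: "time_s": time; "q": joint angles; "qvel": joint speeds; "joint_efforts": joint torques, N m; "position": TCP position; "tool_rot": TCP orientation; "ft_force": force on the tool from outside, world axes, zero at the start; "wrist_torque": the same for the moment, N m; "grip_width": finger opening in m; "gripper_force": force on a finger pad.
Only numpy, scipy, OpenCV 4.12 (cv2) and the standard library are available. Lean on these libraries where they do the work, as an engineer would, in place of code of your own. Each camera call takes 0.05 s, during which the arm holds its last target. There are 200 camera calls.

## Task

Put the four slim, pen-like tools away on the four wooden rests, matched by length: the punch on the shortest rest, the tweezers on the second shortest, the handpiece on the second longest and the brush on the longest. Each tool should lie along its rest, down in both notches and centred from end to end; leave the hammer where it lies, and mind the lamp hanging over the back of the bench.

Things in the scene. Friction and masses are not known exactly. Their poses are not given: they have to be found in the camera images.
- punch: dark forged steel chasing punch, a plain square bar tapering at one end, 106 x 8 x 8 mm, 45 g, the shortest of the four slim tools. Lies flat on the bench at the start, about along world x. Origin at the centre of its underside; x along its length, y across, z up. Grip it across at mid-length.
- tweezers: bright steel tweezers, 136 mm long, 15 mm wide at the middle, 8 mm high, 20 g, rigid (they do not spring). Lies flat on the bench at the start, about along world x. Origin at the centre of its underside; x along its length, y across, z up. Grip it across at mid-length.
- handpiece: grey metal rotary handpiece with a thin burr at one end, 156 mm long, barrel 20 mm wide and high, 160 g; it does not roll. Lies flat on the bench at the start, about along world x. Origin at the centre of its underside; x along its length, y across, z up. Grip it across at mid-length.
- brush: glue brush with a red-brown lacquered handle, 201 mm long, 15 mm wide, 14 mm high, 22 g, the longest of the four slim tools. Lies flat on the bench at the start, about along world x. Origin at the centre of its underside; x along its length, y across, z up. Grip it across at mid-length.
- rest_tiny: fixed pale wood rest, shortest of four, for the punch: 80 long (own x), 40 wide, 38 high, low foot board (6 high, 24 wide) with two upright saddles, 10 thick, 70 apart centre to centre; open between them for fingers. Each has a flat notch 26 wide, open upwards and endwise, floor 26 and posts 38 above the bench. Origin: centre of underside; x from saddle to saddle, z up. Sizes in mm.
- rest_short: fixed pale wood rest, second shortest of four, for the tweezers: 108 long (own x), 47 wide, 38 high, low foot board (6 high, 24 wide) with two upright saddles, 10 thick, 98 apart centre to centre; open between them for fingers. Each has a flat notch 33 wide, open upwards and endwise, floor 26 and posts 38 above the bench. Origin: centre of underside; x from saddle to saddle, z up. Sizes in mm.
- rest_middle: fixed pale wood rest, second longest of four, for the handpiece: 138 long (own x), 52 wide, 38 high, low foot board (6 high, 24 wide) with two upright saddles, 10 thick, 128 apart centre to centre; open between them for fingers. Each has a flat notch 38 wide, open upwards and endwise, floor 26 and posts 38 above the bench. Origin: centre of underside; x from saddle to saddle, z up. Sizes in mm.
- rest_long: fixed pale wood rest, longest of four, for the brush: 180 long (own x), 46 wide, 38 high, low foot board (6 high, 24 wide) with two upright saddles, 10 thick, 170 apart centre to centre; open between them for fingers. Each has a flat notch 32 wide, open upwards and endwise, floor 26 and posts 38 above the bench. Origin: centre of underside; x from saddle to saddle, z up. Sizes in mm.
- hammer: bystander: small hammer with a wooden handle, 166 x 70 x 23 mm, lying near the front edge of the bench about along world y; origin at the centre of its underside, x along the handle. Not to be moved.
- lamp_shade (a point): obstacle, not to be knocked: centre of the black shade of the desk lamp, which hangs over the back of the bench and does not move. The shade fills a space of about 120 mm (world x) by 130 mm (world y) by 150 mm (height) round this point, from 160 to 310 mm above the bench; the lamp's arm rises from it to the back right. Keep the hand and the arm in front of it as they pass from side to side.

How it is judged (in metres and radians):
At the end, for the whole second after the job is handed in: Each of the four tools lies at rest on its own rest, down in both notches (its underside 21 to 31 mm above the rest's underside), its centre within 15 mm of the rest's centre lengthwise and crosswise, and its length within 0.25 rad of the rest's, either way round (x of punch in the frame of rest_tiny between -0.015 and 0.015 m and y of punch in the frame of rest_tiny between -0.015 and 0.015 m and z of punch in the frame of rest_tiny between 0.021 and 0.031 m and angle between the x axis of punch and the x axis of rest_tiny, either way round below 0.25 rad and linear speed of each of punch, tweezers, handpiece, brush below 0.02 m/s and x of tweezers in the frame of rest_short between -0.015 and 0.015 m and y of tweezers in the frame of rest_short between -0.015 and 0.015 m and z of tweezers in the frame of rest_short between 0.021 and 0.031 m and angle between the x axis of tweezers and the x axis of rest_short, either way round below 0.25 rad and x of handpiece in the frame of rest_middle between -0.015 and 0.015 m and y of handpiece in the frame of rest_middle between -0.015 and 0.015 m and z of handpiece in the frame of rest_middle between 0.021 and 0.031 m and angle between the x axis of handpiece and the x axis of rest_middle, either way round below 0.25 rad and x of brush in the frame of rest_long between -0.015 and 0.015 m and y of brush in the frame of rest_long between -0.015 and 0.015 m and z of brush in the frame of rest_long between 0.021 and 0.031 m and angle between the x axis of brush and the x axis of rest_long, either way round below 0.25 rad); the robot touches nothing.
It fails at once if the hammer is moved by more than 25 mm (distance of hammer from where it was at the start of the episode above 0.025 m).
It fails at once if the desk lamp is struck or pushed with over 10 N (contact force between any of the arm, the fingers and desk_lamp above 10 N).
It also fails if it takes over 115 s, if anything falls off the work surface, if the arm or the gripper's body presses on something with over 40 N, if the wrist force passes 120 N, or if a joint passes its speed limit or range.

## Working session

There is one attempt and no reset: what is moved stays moved. The work goes in short steps, Python scripts to look and compute and a tool call to move; the robot and the scene stay as the last step left them, time stands still between calls to the robot, and variables do not carry over. Pictures are saved under pics/ and viewed, at most 14 in all, crops included, and the job is handed in when it is done.

Besides the shell and the picture viewer there is one more tool, called by a JSON object that holds its "name" and its "arguments". move_arm: Moves the arm, as the interface text tells. Its arguments: {"type":"object","properties":{"jaw":{"type":"array","items":{"type":"number"}},"dp":{"type":"array","items":{"type":"array","items":{"type":"number"}}},"turn":{"type":"array","items":{"type":"array","items":{"type":"number"}}},"force":{"type":"number"}},"required":["jaw","dp","turn"]}

```bash
mkdir -p pics; ls; cat > h.py <<'E'
import numpy as np, cv2
from rig import observe, cams, ticket
def grab(n,save=None):
    s=observe(); im,d=cams.get_image(n)
    if save: cv2.imwrite('pics/'+save,im[:,:,::-1])
    return s,im,d
def cloud(n,s,d):
    c=cams.calibration(n); f=200/np.tan(np.radians(c['vertical_fov'])/2)
    v,u=np.mgrid[0:400,0:640]
    P=np.stack([(u-c['cx'])/f*d,-(v-c['cy'])/f*d,-d,np.ones_like(d)],-1)
    if n=='wrist':
        T=np.eye(4);T[:3,:3]=np.array(s['tool_rot']);T[:3,3]=s['position'];M=T@np.array(c['tool_from_camera'])
    else: M=np.linalg.inv(np.array(c['view']))
    P=(P@M.T)[...,:3]; P[d<=0]=np.nan
    return P
E
python3 - <<'E'
from h import *
s,im,d=grab('top','top1.png'); grab('side','side1.png')
print(s['tool_rot'],cams.calibration('top'))
E
```

```text
pics
[[-9.30946893e-01  3.65153667e-01 -8.26406684e-04]
 [ 3.65154456e-01  9.30946157e-01 -1.21462823e-03]
 [ 3.25814175e-04 -1.43252046e-03 -9.99998921e-01]] {'vertical_fov': 56.730265933564894, 'cx': 321.9316172284505, 'cy': 204.74223163702737, 'view': array([[ 0.01496976, -0.99976042,  0.01596913,  0.00584527],
       [ 0.99789062,  0.01594691,  0.06292854, -0.57427933],
       [-0.06316812,  0.01499342,  0.99789027, -1.20296139],
       [ 0.        ,  0.        ,  0.        ,  1.        ]])}
```

View pics/top1.png

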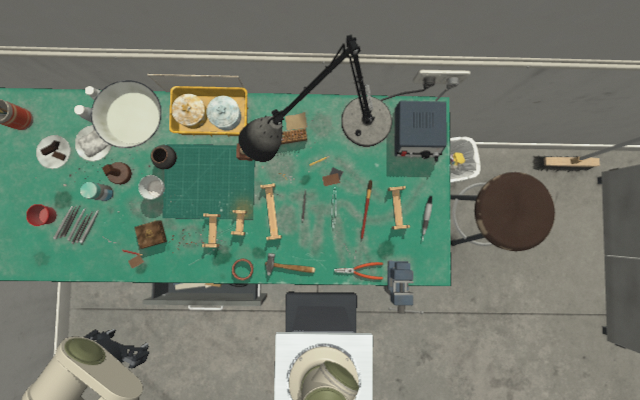

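View pics/side1.png

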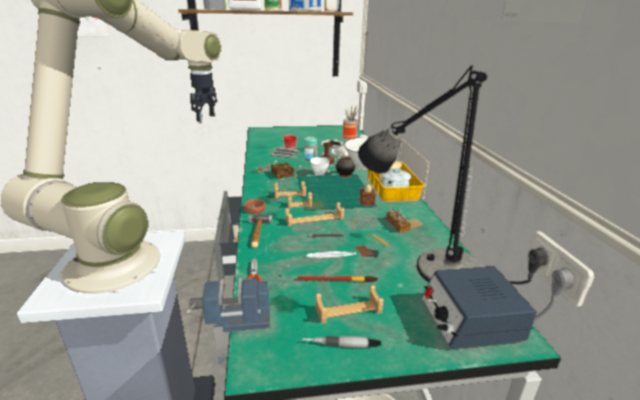

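```bash
python3 - <<'E'
from h import *
s,im,d=grab('top'); P=cloud('top',s,d)
print('bench z',np.nanmedian(P[150:330,150:450,2]))
for n in ['punch','tweezers','handpiece','brush','rest_tiny','rest_short','rest_middle','rest_long','hammer']:
    for r in cams.outline_of('top',n)[:2]:
        m=r['mask']; Q=P[m]; Q=Q[~np.isnan(Q[:,0])]
        if len(Q)<5: print(n,'few');continue
        (c,w,a)=cv2.minAreaRect(Q[:,:2].astype(np.float32)*1000)
        e=np.linalg.eigh(np.cov(Q[:,:2].T))[1][:,1]
        print(n,round(r['p'],2),m.sum(),'mean',Q.mean(0).round(3),'rect',np.round(c),np.round(w),round(a,1),'ax',round(np.degrees(np.arctan(e[1]/e[0])),1),'zmax',np.percentile(Q[:,2],[5,50,95]).round(3))
print([ (r['p'],r['box']) for r in cams.spot_in('top','lamp_shade')], cams.mark_of('top','lamp_shade'))
E
```

```text
bench z 9.138432037159028e-05
punch 0.51 41 mean [0.551 0.078 0.008] rect [551.  78.] [ 7. 56.] 85.6 ax -4.1 zmax [0.004 0.008 0.011]
tweezers 0.6 108 mean [ 0.573 -0.131  0.012] rect [ 569. -131.] [  9. 174.] 81.8 ax -8.3 zmax [0.008 0.012 0.016]
handpiece 0.71 165 mean [0.514 0.286 0.014] rect [513. 284.] [32. 79.] 86.1 ax -5.1 zmax [0.004 0.009 0.034]
handpiece 0.58 174 mean [ 0.547 -0.331  0.017] rect [ 548. -332.] [ 17. 118.] 78.0 ax -11.0 zmax [0.011 0.018 0.021]
brush 0.75 140 mean [ 0.579 -0.132  0.011] rect [ 565. -132.] [ 14. 186.] 82.5 ax -8.1 zmax [0.006 0.011 0.016]
rest_short 0.7 303 mean [0.489 0.376 0.013] rect [488. 375.] [108.  44.] 0.5 ax 1.1 zmax [0.003 0.008 0.034]
rest_short 0.27 466 mean [0.551 0.184 0.011] rect [552. 185.] [183.  45.] 7.3 ax 8.2 zmax [0.002 0.007 0.03 ]
rest_middle 0.71 120 mean [ 0.603 -0.136  0.011] rect [ 573. -133.] [ 14. 175.] 82.8 ax -8.5 zmax [0.007 0.012 0.016]
rest_middle 0.61 368 mean [ 0.571 -0.234  0.012] rect [ 570. -233.] [137.  50.] 7.4 ax 6.5 zmax [0.002 0.007 0.035]
rest_long 0.73 460 mean [0.55  0.184 0.01 ] rect [550. 185.] [180.  43.] 7.8 ax 7.8 zmax [0.002 0.007 0.029]
hammer 0.82 359 mean [0.377 0.136 0.017] rect [385. 120.] [160.  55.] 89.0 ax 79.4 zmax [-0.     0.018  0.026]
[] [{'location': [0.3739, 0.5547], 'p': 0.71}]
```

```bash
python3 - <<'E'
from h import *
s,im,d=grab('top'); P=cloud('top',s,d)
print('lamp',np.nanmedian(P[132:150,250:275].reshape(-1,3),axis=0), 'x/y/z range', [np.nanpercentile(P[118:165,240:285][P[118:165,240:285,2]>.12],[2,98],axis=0).round(3)])
# tools by difference from local green
hsv=cv2.cvtColor(im,cv2.COLOR_RGB2HSV).astype(int)
bg=cv2.medianBlur(im,31).astype(int)
df=np.abs(im.astype(int)-bg).sum(2)
for n,(c,r,w,h) in dict(punch=(304,206,9,24),tweezers=(334,207,10,28),brush=(366,210,12,38),handpiece=(427,218,13,30)).items():
    m=np.zeros((400,640),bool); m[r-h:r+h,c-w:c+w]=df[r-h:r+h,c-w:c+w]>60
    k,l,st,_=cv2.connectedComponentsWithStats(m.astype(np.uint8),connectivity=8)
    i=1+np.argmax(st[1:,4]); m=l==i; Q=P[m]; Q=Q[~np.isnan(Q[:,0])]
    (cc,ww,a)=cv2.minAreaRect(Q[:,:2].astype(np.float32)*1000)
    e=np.linalg.eigh(np.cov(Q[:,:2].T))[1][:,1]
    print(n,m.sum(),Q.mean(0).round(3),np.round(cc),np.round(ww),round(a,1),'ax',round(np.degrees(np.arctan(e[1]/e[0])),1),np.round(np.median(Q[:,2]),4))
# rests: points z>0.02
for n,(c,r,w,h) in dict(tiny=(239,222,10,20),short=(210,231,12,24),long=(270,211,13,34),middle=(398,208,14,28)).items():
    Q=P[r-h:r+h,c-w:c+w].reshape(-1,3); Q=Q[Q[:,2]>.018]
    (cc,ww,a)=cv2.minAreaRect(Q[:,:2].astype(np.float32)*1000)
    e=np.linalg.eigh(np.cov(Q[:,:2].T))[1][:,1]
    print(n,len(Q),np.round(cc),np.round(ww),round(a,1),'ax',round(np.degrees(np.arctan(e[1]/e[0])),1))
E
```

```text
lamp [0.72577307 0.17883357 0.26846273] x/y/z range [array([[0.687, 0.131, 0.209],
       [0.779, 0.241, 0.309]])]
punch 62 [0.571 0.076 0.007] [574.  76.] [ 8. 88.] 85.8 ax -4.3 0.0079
tweezers 88 [ 0.654 -0.013  0.002] [652. -16.] [21. 51.] 1.4 ax -82.0 0.0025
brush 242 [ 0.565 -0.131  0.009] [ 560. -133.] [ 18. 203.] 82.3 ax -8.2 0.0107
handpiece 248 [ 0.544 -0.331  0.014] [ 537. -333.] [ 26. 150.] 78.1 ax -10.6 0.016
tiny 84 [513. 288.] [41. 79.] 86.8 ax -3.7
short 98 [487. 375.] [107.  46.] 0.2 ax 0.5
long 97 [551. 183.] [180.  45.] 8.1 ax 7.8
middle 104 [ 570. -234.] [137.  50.] 6.2 ax 5.7
```

{"name": "move_arm", "arguments": {"jaw": [8.5, 8.5, 8.5, 8.5, 8.5, 8.5, 8.5, 8.5, 8.5, 8.5, 8.5, 8.5], "dp": [[0, 0, 1], [0, 0, 1], [0, 0, 1], [-2.8, -2.9, 0], [-2.8, -2.9, 0], [-2.8, -2.9, 0], [-2.8, -2.9, 0], [-2.8, -2.9, 0], [-2.8, -2.9, 0], [-2.8, -2.9, 0], [-2.8, -2.9, 0], [-2.8, -2.9, 0]], "turn": [[0, 0, -0.1], [0, 0, -0.1], [0, 0, -0.1], [0, 0, 0], [0, 0, 0], [0, 0, 0], [0, 0, 0], [0, 0, 0], [0, 0, 0], [0, 0, 0], [0, 0, 0], [0, 0, 0]]}}

```text
time_s: 1.75
position: [0.4339, 0.2314, 0.2016]
tool_rot: [[-0.997, 0.074, 0.0], [0.074, 0.997, 0.0], [-0.0, 0.0, -1.0]]
ft_force: [1.0, 0.8, -0.1]
grip_width: 0.085
gripper_force: 0.0
```

{"name": "move_arm", "arguments": {"jaw": [8.5, 8.5, 8.5, 8.5, 8.5, 8.5, 8.5], "dp": [[-2.7, -2.8, 0.4], [-2.7, -2.8, 0.4], [-2.7, -2.8, 0.4], [-2.7, -2.8, 0.4], [-2.7, -2.8, 0.4], [0, 0, 0], [0, 0, 0]], "turn": [[0, 0, 0], [0, 0, 0], [0, 0, 0], [0, 0, 0], [0, 0, 0], [0, 0, 0], [0, 0, 0]]}}

```text
time_s: 2.33
position: [0.5579, 0.0821, 0.1806]
tool_rot: [[-0.997, 0.077, -0.001], [0.077, 0.997, 0.0], [0.001, 0.0, -1.0]]
ft_force: [-0.7, 0.2, -1.0]
grip_width: 0.0851
gripper_force: 0.0
```

```bash
python3 - <<'E'
from h import *
s,im,d=grab('wrist','w1.png')
print(s['time_s'],s['position'],s['tool_rot'],s['q'],cams.calibration('wrist')['tool_from_camera'])
E
```

```text
2.3333 [0.55787142 0.08207046 0.18063306] [[-9.97061933e-01  7.65933607e-02 -9.79336227e-04]
 [ 7.65932525e-02  9.97062411e-01  1.47573720e-04]
 [ 9.87762507e-04  7.21295919e-05 -9.99999510e-01]] [-3.66069482e+00  2.55441493e+01  7.69704892e+01  4.97257107e-03
  7.75418988e+01 -8.92689934e+01] [[-2.13641846e-04  9.50177779e-01  3.11708426e-01  8.08972054e-02]
 [ 9.99999742e-01 -1.08571954e-05  7.18485734e-04  1.28954580e-03]
 [ 6.86073459e-04  3.11708499e-01 -9.50177531e-01 -1.44118230e-01]
 [ 0.00000000e+00  0.00000000e+00  0.00000000e+00  1.00000000e+00]]
```

View pics/w1.png

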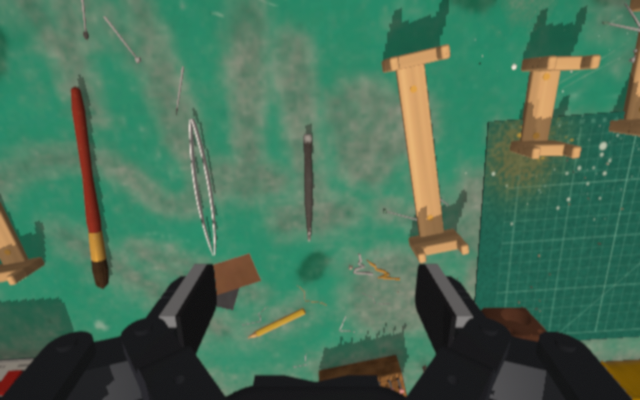

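```bash
cat >> h.py <<'E'
def ray(s,n,uv,z):
    c=cams.calibration(n); f=200/np.tan(np.radians(c['vertical_fov'])/2)
    T=np.eye(4);T[:3,:3]=np.array(s['tool_rot']);T[:3,3]=s['position'];M=T@np.array(c['tool_from_camera'])
    r=M[:3,:3]@np.array([(uv[0]-c['cx'])/f,-(uv[1]-c['cy'])/f,-1]); o=M[:3,3]
    return (o+r*(z-o[2])/r[2])[:2]
def ends(s,n,a,b,z):
    A,B=ray(s,n,a,z),ray(s,n,b,z); D=B-A
    return ((A+B)/2).round(4),np.linalg.norm(D).round(4),np.degrees(np.arctan(D[1]/D[0])).round(1)
E
python3 - <<'E'
from h import *
s,im,d=grab('wrist'); P=cloud('wrist',s,d)
print('bench',np.nanmedian(P[50:250,250:290,2]))
print('punch',ends(s,'wrist',(308,125),(309,240),.004))
print('tw',ends(s,'wrist',(191,111),(214,253),.004))
print('brush',ends(s,'wrist',(76,87),(101,286),.007))
for n in ['punch','tweezers','brush']:
  for r in cams.outline_of('wrist',n)[:2]:
    Q=P[r['mask']];Q=Q[~np.isnan(Q[:,0])];(c,w,a)=cv2.minAreaRect(Q[:,:2].astype(np.float32)*1000)
    print(n,r['p'],np.round(c),np.round(w),round(a,1),np.round(np.median(Q,0),3))
E
```

```text
bench 0.0012304785583518163
punch (array([0.5684, 0.0769]), np.float64(0.1142), np.float64(-4.2))
tw (array([ 0.562 , -0.0239]), np.float64(0.1413), np.float64(-1.1))
brush (array([ 0.5619, -0.1329]), np.float64(0.1991), np.float64(-9.0))
punch 0.86 [571.  75.] [  9. 106.] 86.4 [0.562 0.075 0.009]
tweezers 0.93 [565. -27.] [ 18. 133.] 86.6 [ 0.553 -0.026  0.007]
tweezers 0.34 [ 562. -131.] [ 13. 201.] 81.1 [ 0.563 -0.13   0.013]
brush 0.69 [ 564. -136.] [ 22. 207.] 81.4 [ 0.563 -0.13   0.012]
```

{"name": "move_arm", "arguments": {"jaw": [4, 4, 4, 4, 4, 4, 4, 0, 0, 0, 0, 0], "dp": [[-1.1, -0.5, 2], [0, 0, 3.5], [0, 0, 3.5], [0, 0, 3.5], [0, 0, 3.5], [0, 0, 1.2], [0, 0, 0.4], [0, 0, 0], [0, 0, 0], [0, 0, 0], [0, 0, 0], [0, 0, 0]], "turn": [[0, 0, 0], [0, 0, 0], [0, 0, 0], [0, 0, 0], [0, 0, 0], [0, 0, 0], [0, 0, 0], [0, 0, 0], [0, 0, 0], [0, 0, 0], [0, 0, 0], [0, 0, 0]], "force": 40}}

```text
time_s: 3.58
position: [0.5686, 0.078, 0.0069]
tool_rot: [[-0.997, 0.074, 0.003], [0.074, 0.997, 0.0], [-0.003, 0.0, -1.0]]
ft_force: [-0.1, 1.8, 6.5]
grip_width: 0.005
gripper_force: 40.0
```

{"name": "move_arm", "arguments": {"jaw": [0, 0, 0, 0, 0, 0, 0, 0, 0, 0, 0, 0], "dp": [[0, 0, -1], [0, 0, -3], [0, 0, -3], [0, 0, -3], [1.2, 3.4, 0], [1.2, 3.4, 0], [1.2, 3.4, 0], [1.2, 3.4, 0], [1.2, 3.4, 0], [1.2, 3.4, 0], [0, 0, 0], [0, 0, 0]], "turn": [[0, 0, 0], [0, 0, 0], [0, 0, 0], [0, 0, 0], [0, 0, 0], [0, 0, 0], [0, 0, 0], [0, 0, 0], [0, 0, 0], [0, 0, 0], [0, 0, 0], [0, 0, 0]]}}

```text
time_s: 4.58
position: [0.5103, 0.288, 0.1061]
tool_rot: [[-0.998, 0.071, 0.001], [0.071, 0.998, 0.0], [-0.001, 0.0, -1.0]]
ft_force: [0.5, -0.0, -0.6]
grip_width: 0.0052
gripper_force: 39.1
```

```bash
python3 - <<'E'
from h import *
s,im,d=grab('wrist','w2.png')
print(s['time_s'],s['position'],s['grip_width'],s['gripper_force'])
E
```

```text
4.5833 [0.51032898 0.28796011 0.10612863] 0.005213510129744728 39.1252738237381
```

View pics/w2.png

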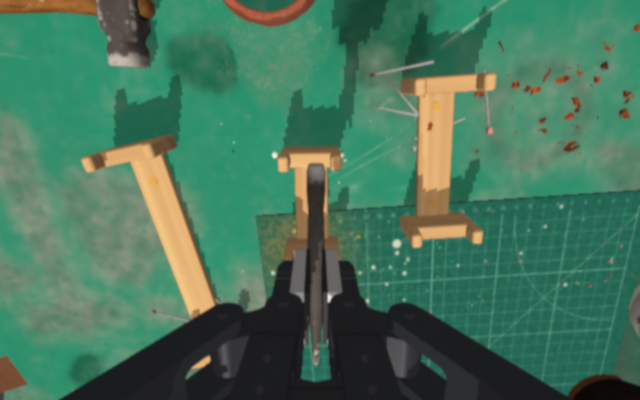

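{"name": "move_arm", "arguments": {"jaw": [0, 0, 0, 0, 0, 0, 3.5, 3.5, 3.5, 3.5, 3.5, 3.5], "dp": [[-0.25, 0, 3], [0, 0, 2.5], [0, 0, 1], [0, 0, 0.4], [0, 0, 0.3], [0, 0, 0], [0, 0, 0], [0, 0, 0], [0, 0, 0], [0, 0, -1.5], [0, 0, -3.5], [0, 0, -3.5]], "turn": [[0, 0, 0], [0, 0, 0], [0, 0, 0], [0, 0, 0], [0, 0, 0], [0, 0, 0], [0, 0, 0], [0, 0, 0], [0, 0, 0], [0, 0, 0], [0, 0, 0], [0, 0, 0]]}}

```text
time_s: 5.63
position: [0.5129, 0.2862, 0.119]
tool_rot: [[-0.997, 0.074, -0.002], [0.074, 0.997, -0.001], [0.002, -0.001, -1.0]]
ft_force: [0.6, 1.3, 1.4]
grip_width: 0.035
gripper_force: 0.0
```

{"name": "move_arm", "arguments": {"jaw": [4.5, 4.5, 4.5, 4.5, 4.5, 4.5, 4.5, 4.5, 4.5, 4.5, 4.5, 4.5], "dp": [[0, 0, 0], [-0.83, -3.86, 0], [-0.83, -3.86, 0], [-0.83, -3.86, 0], [-0.83, -3.86, 0], [-0.83, -3.86, 0], [-0.83, -3.86, 0], [-0.83, -3.86, 0], [-0.83, -3.86, 0], [0, 0, 2], [0, 0, 2], [0, 0, 0]], "turn": [[0, 0, -0.03], [0, 0, 0], [0, 0, 0], [0, 0, 0], [0, 0, 0], [0, 0, 0], [0, 0, 0], [0, 0, 0], [0, 0, 0], [0, 0, 0], [0, 0, 0], [0, 0, 0]]}}

```text
time_s: 6.63
position: [0.5648, -0.0255, 0.0756]
tool_rot: [[-0.999, 0.045, -0.005], [0.045, 0.999, 0.001], [0.005, 0.001, -1.0]]
ft_force: [-0.4, 0.2, 0.5]
grip_width: 0.0447
gripper_force: 0.0
```

```bash
python3 - <<'E'
from h import *
grab('top','top2.png')
s,im,d=grab('wrist','w3.png')
P=cloud('wrist',s,d)
print(s['time_s'],s['position'])
for r in cams.outline_of('wrist','tweezers')[:2]:
    Q=P[r['mask']];Q=Q[~np.isnan(Q[:,0])];(c,w,a)=cv2.minAreaRect(Q[:,:2].astype(np.float32)*1000)
    print(r['p'],r['box'],np.round(c),np.round(w),round(a,1),np.round(np.median(Q,0),3))
a=cv2.imread('pics/top2.png')[170:260,190:330];a=cv2.resize(a,None,fx=5,fy=5)[:,:700]
b=cv2.resize(cv2.imread('pics/w3.png'),None,fx=.35,fy=.35)
o=np.zeros((590,700,3),np.uint8);o[:450]=a;o[450:,:224]=b[:140];cv2.imwrite('pics/c3.png',o)
E
```

```text
6.6833 [ 0.56556011 -0.02510055  0.07747806]
0.69 [0.4888, 0.5084, 0.0364, 0.4927] [567. -25.] [ 14. 138.] 87.9 [ 0.555 -0.026  0.009]
```

View pics/c3.png

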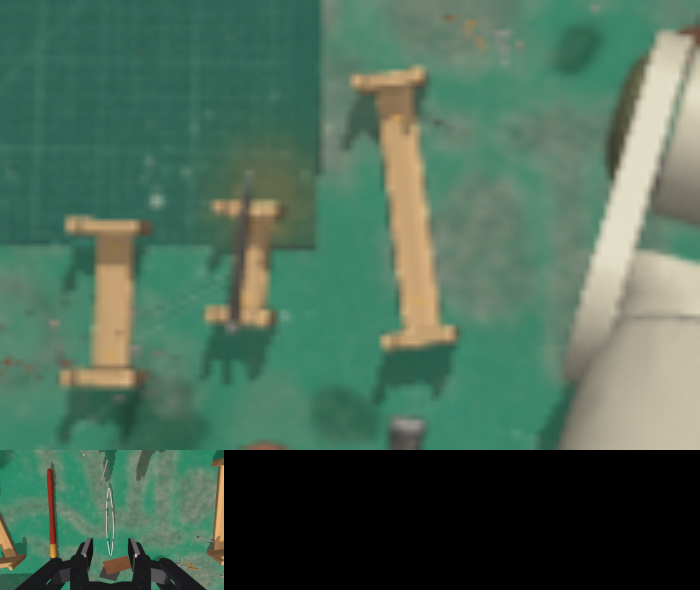

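{"name": "move_arm", "arguments": {"jaw": [4.5, 4.5, 4.5, 4.5, 0, 0, 0, 0, 0], "dp": [[0, 0, 3], [0, 0, 2.9], [0, 0, 0.8], [0, 0, 0.3], [0, 0, 0], [0, 0, 0], [0, 0, 0], [0, 0, 0], [0, 0, 0]], "turn": [[0, 0, 0], [0, 0, 0], [0, 0, 0], [0, 0, 0], [0, 0, 0], [0, 0, 0], [0, 0, 0], [0, 0, 0], [0, 0, 0]]}}

```text
time_s: 7.53
position: [0.5667, -0.0252, 0.0092]
tool_rot: [[-0.999, 0.044, 0.001], [0.044, 0.999, -0.0], [-0.001, -0.0, -1.0]]
ft_force: [0.7, -0.7, 0.2]
grip_width: -0.0004
gripper_force: 0.0
```

{"name": "move_arm", "arguments": {"jaw": [4.5, 4.5, 4.5, 4.5, 4.5, 0, 0, 0, 0, 0, 0], "dp": [[0, 0, 0], [0, 0, 0], [0, 0, 0], [0, 0, 0.7], [0, 0, 0], [0, 0, 0], [0, 0, 0], [0, 0, 0], [0, 0, 0], [0, 0, 0], [0, 0, 0]], "turn": [[0, 0, 0], [0, 0, 0], [0, 0, 0], [0, 0, 0], [0, 0, 0], [0, 0, 0], [0, 0, 0], [0, 0, 0], [0, 0, 0], [0, 0, 0], [0, 0, 0]]}}

```text
time_s: 8.45
position: [0.5664, -0.0251, 0.0014]
tool_rot: [[-0.999, 0.044, 0.0], [0.044, 0.999, -0.0], [-0.0, -0.0, -1.0]]
ft_force: [-0.5, -0.6, 0.2]
grip_width: 0.0126
gripper_force: 41.4
```

{"name": "move_arm", "arguments": {"jaw": [0, 0, 0, 0, 0, 0, 0, 0, 0, 0, 0, 0], "dp": [[0, 0, -1], [0, 0, -3], [0, 0, -3.5], [0, 0, -3.5], [0.8, 4, 0], [0.8, 4, 0], [0.8, 4, 0], [0.8, 4, 0], [0.8, 4, 0], [0.8, 4, 0], [0.8, 4, 0], [0.8, 4, 0]], "turn": [[0, 0, 0], [0, 0, 0], [0, 0, 0], [0, 0, -0.05], [0, 0, 0], [0, 0, 0], [0, 0, 0], [0, 0, 0], [0, 0, 0], [0, 0, 0], [0, 0, 0], [0, 0, 0]]}}

```text
time_s: 9.45
position: [0.4995, 0.2964, 0.1122]
tool_rot: [[-1.0, -0.006, 0.001], [-0.006, 1.0, 0.0], [-0.001, 0.0, -1.0]]
ft_force: [0.2, -0.1, -0.1]
grip_width: 0.0127
gripper_force: 41.4
```

{"name": "move_arm", "arguments": {"jaw": [0, 0, 0, 0], "dp": [[0.75, 4, 0], [0.75, 4, 0], [0, 0, 0], [0, 0, 0]], "turn": [[0, 0, 0], [0, 0, 0], [0, 0, 0], [0, 0, 0]]}}

```text
time_s: 9.78
position: [0.4839, 0.3761, 0.1117]
tool_rot: [[-1.0, -0.01, 0.0], [-0.01, 1.0, 0.0], [-0.0, 0.0, -1.0]]
ft_force: [1.0, -0.6, -0.3]
grip_width: 0.0125
gripper_force: 41.3
```

```bash
python3 - <<'E'
from h import *
s,im,d=grab('wrist','w4.png')
P=cloud('wrist',s,d)
print(s['time_s'],s['position'],s['tool_rot'],s['grip_width'])
E
```

```text
9.7833 [0.48390588 0.37611006 0.11171341] [[-9.99952751e-01 -9.71646832e-03  2.92241743e-04]
 [-9.71646310e-03  9.99952794e-01  1.92720949e-05]
 [-2.92415204e-04  1.64316282e-05 -9.99999957e-01]] 0.0124812485166114
```

View pics/w4.png

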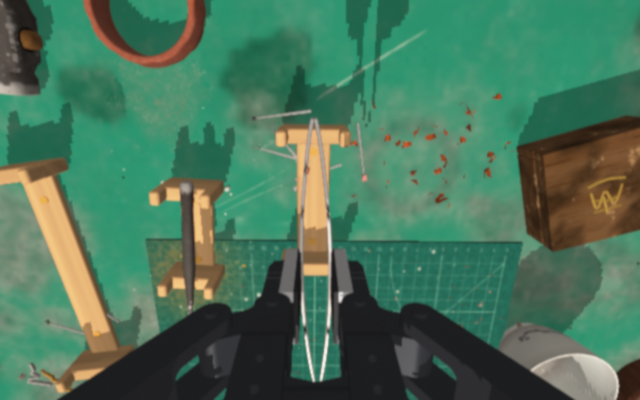

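{"name": "move_arm", "arguments": {"jaw": [0, 0, 0, 0, 0, 0, 3.5, 3.5, 3.5, 3.5, 3.5, 3.5], "dp": [[-0.3, 0, 3], [0, 0, 3], [0, 0, 1.5], [0, 0, 0.5], [0, 0, 0.2], [0, 0, 0], [0, 0, 0], [0, 0, 0], [0, 0, 0], [0, 0, -1.5], [0, 0, -3.5], [0, 0, -3.5]], "turn": [[0, 0, 0], [0, 0, 0], [0, 0, 0], [0, 0, 0], [0, 0, 0], [0, 0, 0], [0, 0, 0], [0, 0, 0], [0, 0, 0], [0, 0, 0], [0, 0, 0], [0, 0, 0]]}}

```text
time_s: 10.83
position: [0.4873, 0.3742, 0.115]
tool_rot: [[-1.0, -0.006, -0.002], [-0.006, 1.0, -0.001], [0.002, -0.001, -1.0]]
ft_force: [0.5, 0.9, 0.2]
grip_width: 0.0349
gripper_force: 0.0
```

{"name": "move_arm", "arguments": {"jaw": [4.5, 4.5, 4.5, 4.5, 4.5, 4.5, 4.5, 4.5, 4.5, 4.5, 4.5, 4.5], "dp": [[-0.55, -3.9, 0], [-0.55, -3.9, 0], [-0.55, -3.9, 0], [-0.55, -3.9, 0], [-0.55, -3.9, 0], [-0.55, -3.9, 0], [-0.55, -3.9, 0], [-0.55, -3.9, 0], [-0.55, -3.9, 0], [-0.55, -3.9, 0], [-0.55, -3.9, 0], [-0.55, -3.9, 0]], "turn": [[0, 0, 0], [0, 0, 0], [0, 0, 0], [0, 0, 0], [0, 0, 0], [0, 0, 0], [0, 0, 0], [0, 0, 0], [0, 0, 0], [0, 0, 0], [0, 0, 0], [0, 0, 0]]}}

```text
time_s: 11.83
position: [0.5568, -0.0952, 0.1151]
tool_rot: [[-1.0, -0.006, 0.001], [-0.006, 1.0, -0.0], [-0.001, -0.0, -1.0]]
ft_force: [0.3, -0.1, 1.2]
grip_width: 0.045
gripper_force: 0.0
```

{"name": "move_arm", "arguments": {"jaw": [4.5, 4.5, 4.5, 4.5], "dp": [[-0.6, -3.9, 0], [0, 0, 1], [0, 0, 1], [0, 0, 0]], "turn": [[0, 0, 0], [0, 0, 0.08], [0, 0, 0.08], [0, 0, 0]]}}

```text
time_s: 12.17
position: [0.5623, -0.1325, 0.0931]
tool_rot: [[-0.988, 0.157, -0.002], [0.157, 0.988, 0.001], [0.002, 0.001, -1.0]]
ft_force: [-0.8, 0.8, -0.1]
grip_width: 0.0448
gripper_force: 0.0
```

```bash
python3 - <<'E'
from h import *
s,im,d=grab('wrist','w5.png')
P=cloud('wrist',s,d)
print(s['time_s'],s['position'],s['tool_rot'])
for n in ['brush','handpiece']:
 for r in cams.outline_of('wrist',n)[:2]:
    Q=P[r['mask']];Q=Q[~np.isnan(Q[:,0])];(c,w,a)=cv2.minAreaRect(Q[:,:2].astype(np.float32)*1000)
    print(n,r['p'],r['box'],np.round(c),np.round(w),round(a,1),np.round(np.median(Q,0),3))
E
```

```text
12.1667 [ 0.56225481 -0.13253336  0.09310754] [[-9.87563791e-01  1.57203863e-01 -2.16905893e-03]
 [ 1.57201908e-01  9.87565931e-01  1.04518907e-03]
 [ 2.30639647e-03  6.91210680e-04 -9.99997101e-01]]
brush 0.73 [0.4901, 0.4731, 0.0323, 0.6918] [ 565. -133.] [ 14. 206.] 81.4 [ 0.556 -0.131  0.013]
handpiece 0.92 [0.0409, 0.5441, 0.0819, 0.4823] [ 542. -333.] [ 19. 137.] 79.3 [ 0.543 -0.329  0.018]
```

View pics/w5.png

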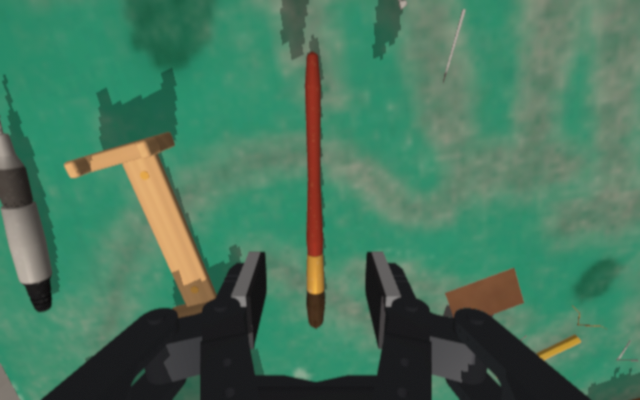

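{"name": "move_arm", "arguments": {"jaw": [4.5, 4.5, 4.5, 4.5, 4.5, 0, 0, 0, 0, 0], "dp": [[-0.1, 0, 3.3], [0, 0, 3.3], [0, 0, 1.5], [0, 0, 0.7], [0, 0, 0], [0, 0, 0], [0, 0, 0], [0, 0, 0], [0, 0, 0], [0, 0, 0]], "turn": [[0, 0, 0], [0, 0, 0], [0, 0, 0], [0, 0, 0], [0, 0, 0], [0, 0, 0], [0, 0, 0], [0, 0, 0], [0, 0, 0], [0, 0, 0]]}}

```text
time_s: 13.15
position: [0.5649, -0.1325, 0.0081]
tool_rot: [[-0.988, 0.153, 0.003], [0.153, 0.988, -0.001], [-0.003, -0.001, -1.0]]
ft_force: [-0.7, 1.0, 7.6]
grip_width: 0.0129
gripper_force: 39.7
```

{"name": "move_arm", "arguments": {"jaw": [0, 0, 0, 0, 0, 0, 0, 0, 0, 0, 0, 0], "dp": [[0, 0, -1], [0, 0, -3], [0, 0, -3], [0, 0, -3], [-0.36, 3.93, 0], [-0.36, 3.93, 0], [-0.36, 3.93, 0], [-0.36, 3.93, 0], [-0.36, 3.93, 0], [-0.36, 3.93, 0], [-0.36, 3.93, 0], [-0.36, 3.93, 0]], "turn": [[0, 0, 0], [0, 0, -0.097], [0, 0, -0.097], [0, 0, -0.097], [0, 0, 0], [0, 0, 0], [0, 0, 0], [0, 0, 0], [0, 0, 0], [0, 0, 0], [0, 0, 0], [0, 0, 0]]}}

```text
time_s: 14.15
position: [0.5491, 0.1851, 0.1075]
tool_rot: [[-0.991, -0.137, 0.001], [-0.137, 0.991, 0.0], [-0.001, -0.0, -1.0]]
ft_force: [1.0, -0.6, -0.7]
grip_width: 0.0131
gripper_force: 39.1
```

```bash
python3 - <<'E'
from h import *
s,im,d=grab('wrist','w6.png')
print(s['time_s'],s['position'],s['tool_rot'],s['grip_width'])
E
```

```text
14.15 [0.54914132 0.18506143 0.10752401] [[-9.90586285e-01 -1.36885443e-01  1.08979160e-03]
 [-1.36885456e-01  9.90586881e-01  6.31095457e-05]
 [-1.08817204e-03 -8.66611705e-05 -9.99999404e-01]] 0.013069196214365553
```

View pics/w6.png

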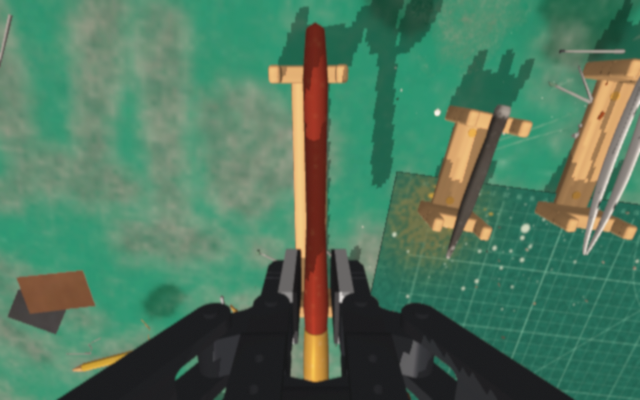

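{"name": "move_arm", "arguments": {"jaw": [0, 0, 0, 0, 0, 0, 3.5, 3.5, 3.5, 3.5, 3.5, 3.5], "dp": [[-0.1, -0.2, 3], [0, 0, 2.5], [0, 0, 1.2], [0, 0, 0.5], [0, 0, 0.4], [0, 0, 0], [0, 0, 0], [0, 0, 0], [0, 0, 0], [0, 0, -1.5], [0, 0, -3.5], [0, 0, -3.5]], "turn": [[0, 0, 0], [0, 0, 0], [0, 0, 0], [0, 0, 0], [0, 0, 0], [0, 0, 0], [0, 0, 0], [0, 0, 0], [0, 0, 0], [0, 0, 0], [0, 0, 0], [0, 0, 0]]}}

```text
time_s: 15.2
position: [0.5502, 0.1811, 0.1157]
tool_rot: [[-0.991, -0.137, -0.003], [-0.137, 0.991, -0.0], [0.003, 0.0, -1.0]]
ft_force: [0.3, -0.2, -0.1]
grip_width: 0.0348
gripper_force: 0.0
```

{"name": "move_arm", "arguments": {"jaw": [4.5, 4.5, 4.5, 4.5, 4.5, 4.5, 4.5, 4.5, 4.5, 4.5, 4.5, 4.5], "dp": [[0, 0, 0], [0, 0, 0], [0, 0, 0], [-0.62, -3.9, 0], [-0.62, -3.9, 0], [-0.62, -3.9, 0], [-0.62, -3.9, 0], [-0.62, -3.9, 0], [-0.62, -3.9, 0], [-0.62, -3.9, 0], [-0.62, -3.9, 0], [-0.62, -3.9, 0]], "turn": [[0, 0, 0.108], [0, 0, 0.108], [0, 0, 0.108], [0, 0, 0], [0, 0, 0], [0, 0, 0], [0, 0, 0], [0, 0, 0], [0, 0, 0], [0, 0, 0], [0, 0, 0], [0, 0, 0]]}}

```text
time_s: 16.2
position: [0.5401, -0.1761, 0.1157]
tool_rot: [[-0.983, 0.186, 0.0], [0.186, 0.983, -0.0], [-0.0, -0.0, -1.0]]
ft_force: [0.3, -0.5, -1.0]
grip_width: 0.0449
gripper_force: 0.0
```

{"name": "move_arm", "arguments": {"jaw": [5, 5, 5, 5, 5, 5], "dp": [[-0.62, -3.9, 0], [-0.62, -3.9, 0], [-0.62, -3.9, 0], [-0.62, -3.9, 0], [0, 0, 1], [0, 0, 0]], "turn": [[0, 0, 0], [0, 0, 0], [0, 0, 0], [0, 0, 0], [0, 0, 0], [0, 0, 0]]}}

```text
time_s: 16.7
position: [0.5347, -0.3335, 0.1036]
tool_rot: [[-0.982, 0.189, -0.002], [0.189, 0.982, 0.002], [0.002, 0.001, -1.0]]
ft_force: [0.9, 1.1, -0.2]
grip_width: 0.05
gripper_force: 0.0
```

```bash
python3 - <<'E'
from h import *
s,im,d=grab('wrist','w7.png')
P=cloud('wrist',s,d)
print(s['time_s'],s['position'],s['tool_rot'])
for r in cams.outline_of('wrist','handpiece')[:1]:
    Q=P[r['mask']];Q=Q[~np.isnan(Q[:,0])];(c,w,a)=cv2.minAreaRect(Q[:,:2].astype(np.float32)*1000)
    print(r['p'],r['box'],np.round(c),np.round(w),round(a,1),np.round(np.median(Q,0),3))
E
```

```text
16.7 [ 0.53473984 -0.33345708  0.10360824] [[-0.98201163  0.18881133 -0.00185347]
 [ 0.18880821  0.98201245  0.0017362 ]
 [ 0.00214795  0.00135502 -0.99999678]]
0.93 [0.4913, 0.484, 0.0423, 0.54] [ 537. -333.] [ 21. 161.] 78.3 [ 0.539 -0.334  0.019]
```

View pics/w7.png

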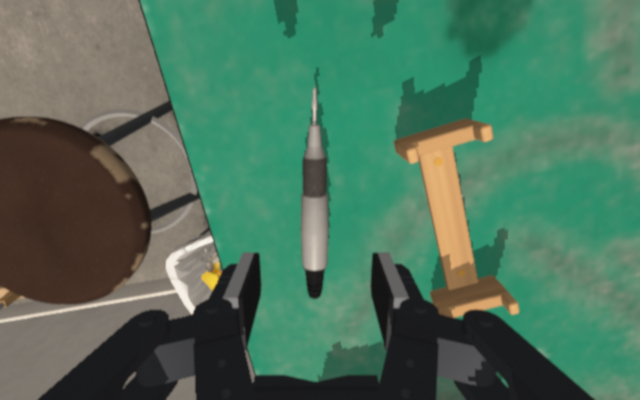

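{"name": "move_arm", "arguments": {"jaw": [5, 5, 5, 5, 5, 0, 0, 0, 0, 0], "dp": [[-0.1, 0, 3.5], [0, 0, 3.5], [0, 0, 2], [0, 0, 0.9], [0, 0, 0], [0, 0, 0], [0, 0, 0], [0, 0, 0], [0, 0, 0], [0, 0, 0]], "turn": [[0, 0, 0], [0, 0, 0], [0, 0, 0], [0, 0, 0], [0, 0, 0], [0, 0, 0], [0, 0, 0], [0, 0, 0], [0, 0, 0], [0, 0, 0]], "force": 60}}

```text
time_s: 17.63
position: [0.5378, -0.3326, 0.0086]
tool_rot: [[-0.983, 0.186, 0.003], [0.186, 0.983, -0.002], [-0.003, -0.002, -1.0]]
ft_force: [0.2, 1.4, 6.5]
grip_width: 0.0186
gripper_force: 60.3
```

{"name": "move_arm", "arguments": {"jaw": [0, 0, 0, 0, 0, 0, 0, 0, 0], "dp": [[0, 0, -1], [0, 0, -3], [0, 0, -3], [0, 0, -3], [-1.43, 3.17, 0], [-1.43, 3.17, 0], [-1.43, 3.17, 0], [0, 0, 0], [0, 0, 0]], "turn": [[0, 0, 0], [0, 0, -0.097], [0, 0, -0.097], [0, 0, -0.097], [0, 0, 0], [0, 0, 0], [0, 0, 0], [0, 0, 0], [0, 0, 0]]}}

```text
time_s: 18.38
position: [0.5701, -0.2313, 0.1076]
tool_rot: [[-0.994, -0.107, 0.001], [-0.107, 0.994, -0.001], [-0.001, -0.001, -1.0]]
ft_force: [0.8, -0.4, -1.8]
grip_width: 0.0185
gripper_force: 59.3
```

```bash
python3 - <<'E'
from h import *
s,im,d=grab('wrist','w8.png')
print(s['time_s'],s['position'],s['tool_rot'],s['grip_width'])
E
```

```text
18.3833 [ 0.57007807 -0.23134922  0.10757803] [[-9.94272967e-01 -1.06867062e-01  8.35577468e-04]
 [-1.06867620e-01  9.94273042e-01 -6.55155453e-04]
 [-7.60777613e-04 -7.40699532e-04 -9.99999436e-01]] 0.01846353854730245
```

View pics/w8.png

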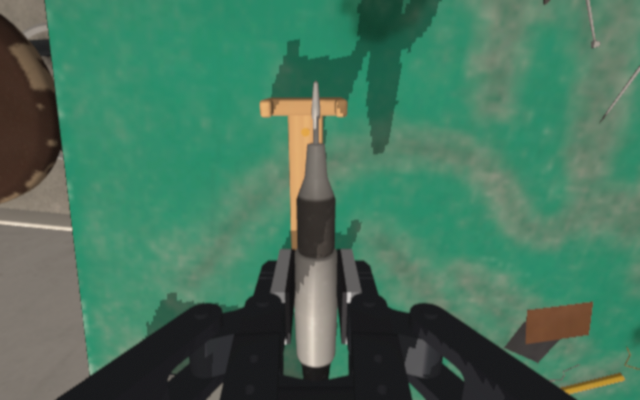

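{"name": "move_arm", "arguments": {"jaw": [0, 0, 0, 0, 0, 0, 4, 4, 4, 4, 4, 4], "dp": [[0, -0.3, 3], [0, 0, 2.5], [0, 0, 1.2], [0, 0, 0.5], [0, 0, 0.4], [0, 0, 0], [0, 0, 0], [0, 0, 0], [0, 0, 0], [0, 0, -1.5], [0, 0, -3.5], [0, 0, -3.5]], "turn": [[0, 0, 0], [0, 0, 0], [0, 0, 0], [0, 0, 0], [0, 0, 0], [0, 0, 0], [0, 0, 0], [0, 0, 0], [0, 0, 0], [0, 0, 0], [0, 0, 0], [0, 0, 0]]}}

```text
time_s: 19.43
position: [0.5692, -0.2362, 0.1153]
tool_rot: [[-0.995, -0.103, -0.003], [-0.103, 0.995, 0.002], [0.003, 0.002, -1.0]]
ft_force: [0.2, -1.3, 0.6]
grip_width: 0.04
gripper_force: 0.0
```

{"name": "move_arm", "arguments": {"jaw": [4, 4, 4, 4, 4, 4, 4, 4, 4], "dp": [[2, 1.5, -3], [3, 2, -2], [3, 2, -1], [3, 2, 0], [3, 2, 0], [3, 2, 0], [0, 2, 0], [0, 0, 0], [0, 0, 0]], "turn": [[0, 0, 0], [0, 0, 0], [0, 0, 0], [0, 0, 0], [0, 0, 0], [0, 0, 0], [0, 0, 0], [0, 0, 0], [0, 0, 0]]}}

```text
time_s: 20.18
position: [0.387, -0.1195, 0.1758]
tool_rot: [[-0.995, -0.105, 0.001], [-0.105, 0.995, -0.001], [-0.001, -0.001, -1.0]]
ft_force: [0.8, -0.6, 0.5]
grip_width: 0.0401
gripper_force: 0.0
```

```bash
python3 - <<'E'
from h import *
s,im,d=grab('top'); P=cloud('top',s,d); print(s['time_s'],s['position'])
R=dict(punch=(.513,.288,-3.7),tweezers=(.487,.375,.4),brush=(.551,.183,7.9),handpiece=(.570,-.234,6))
for n,(x,y,a) in R.items():
  for r in cams.outline_of('top',n)[:3]:
    Q=P[r['mask']];Q=Q[~np.isnan(Q[:,0])]
    if len(Q)<9: continue
    (c,w,b)=cv2.minAreaRect(Q[:,:2].astype(np.float32)*1000)
    print(n,round(r['p'],2),np.round(c),np.round(w),round(b,1),'target',x,y,a,np.percentile(Q[:,2],[10,50,90]).round(3))
a=cv2.resize(im[160:260,190:430],None,fx=3.3,fy=3.3,interpolation=cv2.INTER_CUBIC)[:,:,::-1]
cv2.imwrite('pics/end.png',a)
E
```

```text
20.1833 [ 0.38699126 -0.11952845  0.17580212]
brush 0.58 [552. 187.] [193.  17.] 7.3 target 0.551 0.183 7.9 [0.034 0.038 0.042]
handpiece 0.48 [ 577. -231.] [120.  18.] 1.9 target 0.57 -0.234 6 [0.039 0.044 0.047]
```

View pics/end.png

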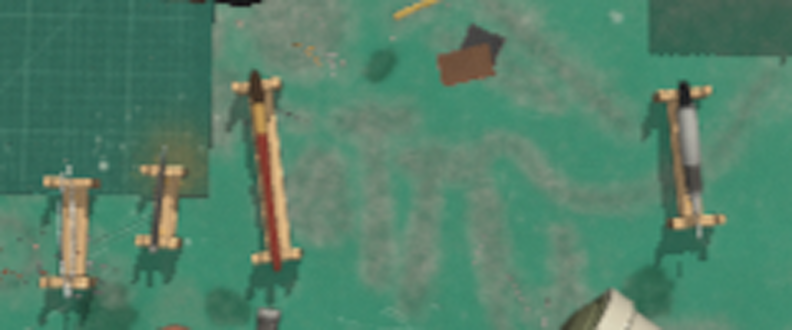

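```bash
python3 - <<'E'
from h import *
s6=dict(position=[0.54914132,0.18506143,0.10752401],tool_rot=[[-.990586,-.136885,.00109],[-.136885,.990587,.00006],[-.00109,-.00009,-1]])
s4=dict(position=[0.48390588,0.37611006,0.11171341],tool_rot=[[-.999953,-.009716,.0003],[-.009716,.999953,0],[-.0003,0,-1]])
print('punch w6',ends(s6,'wrist',(503,107),(449,260),.030)); print('punch w4',ends(s4,'wrist',(186,181),(189,307),.030))
# rest tiny in w4: outer post tops
for a,b in [((155,196),(217,184)),((164,290),(219,287))]: print('saddle w4',((ray(s4,'wrist',a,.038)+ray(s4,'wrist',b,.038))/2).round(4))
E
```

```text
punch w6 (array([0.5205, 0.2885]), np.float64(0.1073), np.float64(-3.2))
punch w4 (array([0.5158, 0.2862]), np.float64(0.0996), np.float64(-4.8))
saddle w4 [0.4701 0.2926]
saddle w4 [0.544  0.2888]
```

{"name": "move_arm", "arguments": {"jaw": [4, 4, 4, 4, 4, 4, 4, 4, 4, 4, 4, 4], "dp": [[-1, 3.98, 0], [-1, 3.98, 0], [-1, 3.98, 0], [-1, 3.98, 0], [-1, 3.98, 0], [-1, 3.98, 0], [-1, 3.98, 0], [-1, 3.98, 0], [-1, 3.98, 0], [-1, 3.98, 0], [0, 0, 0], [0, 0, 0]], "turn": [[0, 0, 0], [0, 0, 0], [0, 0, 0], [0, 0, 0], [0, 0, 0], [0, 0, 0], [0, 0, 0], [0, 0, 0], [0, 0, 0], [0, 0, 0], [0, 0, 0], [0, 0, 0]]}}

```text
time_s: 21.43
position: [0.445, 0.2883, 0.1745]
tool_rot: [[-0.994, -0.107, -0.001], [-0.107, 0.994, -0.0], [0.001, -0.0, -1.0]]
ft_force: [-0.7, -1.2, -0.1]
grip_width: 0.0399
gripper_force: 0.0
```

```bash
python3 - <<'E'
from h import *
s,im,d=grab('wrist','w9.png'); P=cloud('wrist',s,d); print(s['position'],s['tool_rot'])
for n in ['punch','tweezers','rest_tiny','rest_short','brush','rest_long']:
  for r in cams.outline_of('wrist',n)[:2]:
    Q=P[r['mask']];Q=Q[~np.isnan(Q[:,0])]; (c,w,b)=cv2.minAreaRect(Q[:,:2].astype(np.float32)*1000)
    print(n,round(r['p'],2),np.round(c),np.round(w),round(b,1),np.percentile(Q[:,2],[10,50,90]).round(3))
E
```

```text
[0.44495717 0.28828365 0.17449274] [[-9.94252553e-01 -1.07056581e-01 -8.65871294e-04]
 [-1.07056206e-01  9.94252860e-01 -4.67795018e-04]
 [ 9.10975546e-04 -3.72409495e-04 -9.99999516e-01]]
punch 0.79 [526. 287.] [ 10. 123.] 85.7 [0.033 0.035 0.036]
tweezers 0.77 [476. 380.] [112.  26.] 4.9 [0.028 0.033 0.035]
tweezers 0.66 [484. 360.] [ 77. 108.] 90.0 [0.006 0.008 0.035]
rest_tiny 0.67 [519. 285.] [ 44. 107.] 89.5 [0.007 0.017 0.038]
rest_short 0.88 [481. 387.] [145.  81.] 25.9 [0.006 0.008 0.035]
brush 0.57 [512. 179.] [ 79. 184.] 68.1 [0.035 0.038 0.04 ]
rest_long 0.69 [526. 188.] [147.  52.] 18.0 [0.006 0.008 0.028]
```

View pics/w9.png

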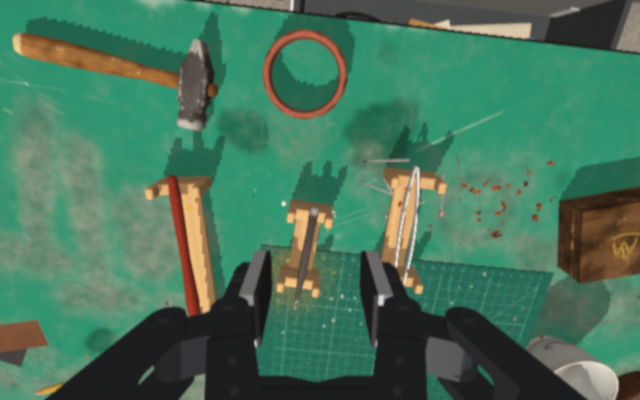

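```bash
python3 - <<'E'
from h import *
s=observe()
print('punch',ends(s,'wrist',(315,207),(296,304),.030))
im=cv2.imread('pics/w9.png')[190:320,260:360]
cv2.imwrite('pics/c9.png',cv2.resize(im,None,fx=4.5,fy=4.5,interpolation=cv2.INTER_CUBIC))
E
```

```text
punch (array([0.5183, 0.2849]), np.float64(0.1016), np.float64(-4.6))
```

View pics/c9.png

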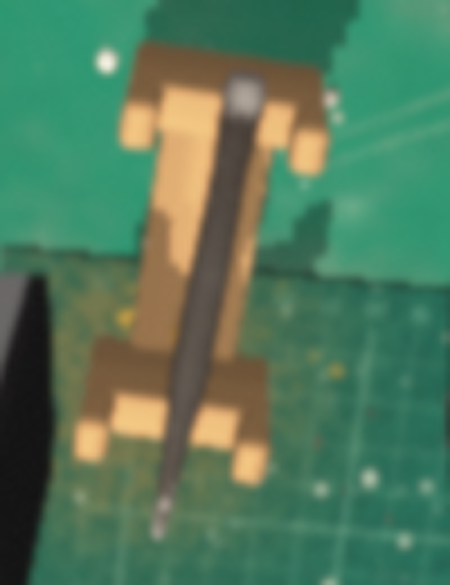

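```bash
python3 - <<'E'
from h import *
s=observe(); k=lambda u,v:(260+u/4.5,190+v/4.5)
print('floor',ends(s,'wrist',k(218,85),k(170,440),.026))
print('posts',ends(s,'wrist',k(223,139),k(170,453),.038))
print('punch',ray(s,'wrist',k(245,77),.026),ray(s,'wrist',k(160,535),.030))
E
```

```text
floor (array([0.5124, 0.2822]), np.float64(0.0819), np.float64(-1.7))
posts (array([0.5133, 0.2833]), np.float64(0.0708), np.float64(-3.3))
punch [0.46919297 0.28865069] [0.57452342 0.28086193]
```

{"name": "move_arm", "arguments": {"jaw": [4, 4, 4, 4, 4, 4, 4, 4, 4, 4], "dp": [[0, 0, 0], [0, 0, 0], [-3.5, 0.1, 0], [-3.4, 0.1, 0], [0, 0, 3.5], [0, 0, 3.5], [0, 0, 3.5], [0, 0, 2.5], [0, 0, 0.8], [0, 0, 0]], "turn": [[0, 0, 0.09], [0, 0, 0.09], [0, 0, 0], [0, 0, 0], [0, 0, 0], [0, 0, 0], [0, 0, 0], [0, 0, 0], [0, 0, 0], [0, 0, 0]]}}

```text
time_s: 22.62
position: [0.5132, 0.2829, 0.0359]
tool_rot: [[-0.997, 0.077, -0.003], [0.077, 0.997, -0.001], [0.003, -0.001, -1.0]]
ft_force: [-0.2, -0.6, 0.2]
grip_width: 0.0402
gripper_force: 0.0
```

{"name": "move_arm", "arguments": {"jaw": [0, 0, 0, 0, 0, 0, 0, 0, 0, 0], "dp": [[0, 0, 0], [0, 0, 0], [0, 0, 0], [0, 0, 0], [0, 0, -1], [0, 0, -1], [0, 0, 0], [0.5, -0.1, 0], [0.4, -0.1, 0], [0, 0, 0]], "turn": [[0, 0, 0], [0, 0, 0], [0, 0, 0], [0, 0, 0], [0, 0, 0], [0, 0, 0], [0, 0, 0], [0, 0, 0], [0, 0, 0], [0, 0, 0]], "force": 40}}

```text
time_s: 23.45
position: [0.5034, 0.2821, 0.0571]
tool_rot: [[-0.997, 0.075, -0.001], [0.075, 0.997, -0.0], [0.001, -0.001, -1.0]]
ft_force: [-0.7, -0.2, 0.1]
grip_width: 0.0001
gripper_force: 0.0
```

{"name": "move_arm", "arguments": {"jaw": [4, 4, 4, 4, 4, 4, 4, 0, 0, 0, 0, 0], "dp": [[0, 0, 0], [0, 0, 0], [-0.5, 0.1, 0], [-0.4, 0.1, 0], [0, 0, 1.5], [0, 0, 1.4], [0, 0, 0], [0, 0, 0], [0, 0, 0], [0, 0, 0], [0, 0, 0], [0, 0, 0]], "turn": [[0, 0, 0], [0, 0, 0], [0, 0, 0], [0, 0, 0], [0, 0, 0], [0, 0, 0], [0, 0, 0], [0, 0, 0], [0, 0, 0], [0, 0, 0], [0, 0, 0], [0, 0, 0]]}}

```text
time_s: 24.45
position: [0.5144, 0.2838, 0.0293]
tool_rot: [[-0.997, 0.076, 0.002], [0.076, 0.997, 0.001], [-0.002, 0.001, -1.0]]
ft_force: [0.2, -0.3, 4.8]
grip_width: 0.0062
gripper_force: 41.6
```

{"name": "move_arm", "arguments": {"jaw": [0, 0, 0, 0, 0, 0, 0, 4, 4, 4, 4, 4], "dp": [[0, 0, -1], [0, 0, -0.5], [0.5, 0, 0], [0.4, 0, 0], [0, 0, 1], [0, 0, 0.4], [0, 0, 0], [0, 0, 0], [0, 0, 0], [0, 0, 0], [0, 0, -1.5], [0, 0, -3.5]], "turn": [[0, 0, 0], [0, 0, 0], [0, 0, 0], [0, 0, 0], [0, 0, 0], [0, 0, 0], [0, 0, 0], [0, 0, 0], [0, 0, 0], [0, 0, 0], [0, 0, 0], [0, 0, 0]]}}

```text
time_s: 25.45
position: [0.5028, 0.2835, 0.0757]
tool_rot: [[-0.997, 0.076, -0.009], [0.076, 0.997, -0.003], [0.008, -0.003, -1.0]]
ft_force: [-0.4, 0.3, -0.2]
grip_width: 0.0399
gripper_force: 0.0
```

{"name": "move_arm", "arguments": {"jaw": [4, 4, 4, 4, 4, 4, 4], "dp": [[0, 0, -3.5], [1, 0, -3], [3, 0, -3], [3, 0, 0], [0, 0, 0], [0, 0, 0], [0, 0, 0]], "turn": [[0, 0, 0], [0, 0, 0], [0, 0, 0], [0, 0, 0], [0, 0, 0], [0, 0, 0], [0, 0, 0]]}}

```text
time_s: 26.03
position: [0.436, 0.2895, 0.1733]
tool_rot: [[-0.997, 0.076, -0.0], [0.076, 0.997, -0.0], [0.0, -0.0, -1.0]]
ft_force: [0.5, 0.1, 0.1]
grip_width: 0.0397
gripper_force: 0.0
```

```bash
python3 - <<'E'
from h import *
s,im,d=grab('wrist','w10.png'); print(s['time_s'],s['position'])
cv2.imwrite('pics/c10.png',cv2.resize(im[150:320,170:450,::-1],None,fx=2.85,fy=2.85,interpolation=cv2.INTER_CUBIC))
E
```

```text
26.0333 [0.43602426 0.28950257 0.17328323]
```

View pics/c10.png

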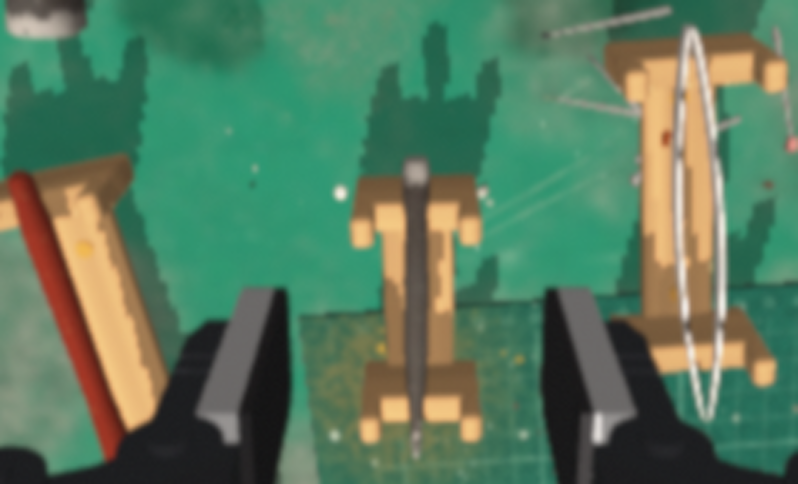

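```bash
python3 -c "
from rig import ticket; print(ticket.close_job())"
```

```text
the job is handed in; nothing more can be done
None
```

I put all four tools on their matching rests, left the hammer and lamp untouched, and handed the job in at about 26 s; closing the job returned no verdict. The last pictures showed every tool down in both notches and close to centred, after I re-gripped the punch once to shift it about 9 mm.

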